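# Build the case column on the cabinet ledge

### The arm

A 6-joint arm with a two-finger parallel gripper is mounted at the origin on the work surface. World frame = base frame: x ahead of the robot, y to its left, z up, the work surface at z = 0. Lengths are in mm, angles in rad, forces in N, time in s.
With the tool pointing down it reaches from about 350 to 725 mm from the base axis. Payload 6 kg.
Tool frame: the origin (TCP) lies on the centre line of the jaws, within the pads' length; the fingertips stand 14 mm ahead of it and the grasp point (between the pads) lies 5 mm behind it; y points along the fingers, z is the direction in which the jaws open and shut, and the axes are right-handed (so a half turn about y gives the same grasp; the last joint's range is limited). The gripper opens to 85 mm and grips with 20 to 120 N. Pads are 22 mm wide; open, the fingers measure 114 mm over their backs; the gripper's body (76 mm by 85 mm) begins 54 mm behind the grasp point. The pads swing forward as they close: fully open they stand 13 mm farther back than shut.
Start: joints at [1.448, 0.04, 0.085, 0, -1.615, -0.334], TCP at [264.619, 538.472, 245.261] pointing down, gripper open.
Joint ranges: [-2.56, 2.56], [-1.29, 2.01], [-1.08, 1.49], [-3.29, 1.98], [-2.81, -0.18], [-2.99, 2.99]. Speed limits (rad/s): [2.57, 2.57, 3.01, 3.14, 3.14, 3.14].

### API

Orientations are given as a rotation vector (axis times angle).
In Python, from workcell import arm gives the robot as it stands. The module is installed in compiled form; this text tells all that it offers.
- The arm moves only by the shell command python3 -m jog 'ROWS' [FORCE]. ROWS is text: rows parted by semicolons, each of 5 numbers parted by spaces: the shift along the tool's x, y, z in m, then the turn about the tool's y in rad, then the finger opening in m, from 0 to 0.0854. A call has 1 to 8 rows; each row shifts and turns the commanded pose from where the row before left it, along the tool's axes as they then stand; what a row does not reach is not made up. A row lasts 1/10 s, in which the tool goes at most 50 mm and 8.59 degrees, less where a joint would pass 70% of its speed; a pose out of reach is approached as far as the arm can. A call is refused whole if a number of a shift passes 0.05 or a number of a turn 0.15, either way. A call with a gripper value outside its range is refused whole. The fingers move at their own pace and stop on an object; FORCE is the grip in N (left out, the last holds). Time passes only in rows, so rows that do not move let the fingers close. It gives the time, the measured TCP pose, the force and the opening at its end, in the units of the state.
- arm.state(): the state, without advancing time (a new reading comes with each control period).
- arm.get_image(name): name is "scene" or "side" or "wrist"; returns a dict with "pixels" (384x512x3 uint8, red, green, blue), "vfov" (degrees; the focal length in pixels is half the picture's height over the tangent of half this angle, whatever the lens; pixels are square), "cx", "cy" (the principal point, pixels), "R" (3x3) and "t" (3): a world point X has camera coordinates R X + t. Camera axes: x right, y down, z forward; pixel columns grow to the right and rows downward; lengths in mm; the calibration is good to about 2 mm. The wrist camera is an equidistant fisheye: a pixel r from the principal point sees the ray r / f radians off the axis. A picture is of the moment at which its call begins. There is no depth.
- arm.finish_job(): hands the job in, once; it reports no verdict.
The state is a dict: "clock": time; "qpos": joint angles; "joint_velocities": joint speeds; "joint_torque": joint torques, N m; "tool_pos": TCP position; "tool_rot": TCP orientation; "force": force on the tool from outside, world axes, zero at the start; "wrist_torque": the same for the moment, N m; "finger_gap": opening from 0.0 (shut) to 1.0 (fully open).
Only numpy, scipy, OpenCV 4.12 (cv2) and the standard library are available. Lean on these libraries where they do the work, as an engineer would, in place of code of your own. Each camera call takes 0.05 s, during which the arm holds its last target. There are 200 camera calls.

### The job

Lift the clear cover off the oval tray by its black grip and stand it upright on the cork mat, roughly in the middle. Then stack the yellow case from the sloping stand squarely on the white tin in the tray, and after it the red case squarely on the yellow one, lids up, centred, with their long sides in line with the tin's. Leave the tin and everything else on the ledge where they stand.

Things in the scene. Friction and masses are not known exactly. Their poses are not given: they have to be found in the camera images.
- tray: oval white ceramic tray with a blue rim, fixed, 190 x 110 mm, floor 8 mm thick, rim to 13 mm; origin: centre of its underside, on the glass ledge (ledge top at z = 0.010 m); x along its length, z up
- tin: closed white bandage tin with a green cross, loose on the tray floor under the cover, 110 (x) x 62 (y) x 36 (z) mm; origin: centre of its underside; z up
- cover: clear plastic cover, a box open below, standing over the tin on the tray floor; outside 136 (x) x 80 (y) x 46 (z) mm, walls 3 mm, inside height 43 mm; on its roof a solid black bar grip 56 (x) x 14 (y) x 30 (z) mm, from z = 46 to 76 mm; origin: centre of its open underside
- mat: fixed cork mat lying on the ledge, 170 (x) x 112 (y) x 4 (z) mm; origin: centre of its underside
- stand: fixed white plastic sloping stand; base 115 x 85 mm; its narrow slope board (120 long, 46 mm wide) rises towards its +x at 32 degrees (0.56 rad) and has a low stop lip at the lower end, 14 mm above the board; origin: centre of its underside on the ledge, z up
- yellow_case: closed yellow plastic organiser case with seven orange flaps on its lid, loose, 100 (x) x 56 (y) x 32 (z) mm, 80 to 150 g; starts lying on the stand's slope against the lip, its long x axis pointing up the slope, its z axis normal to the slope; it overhangs the slope board by 5 mm on each long side; origin: centre of its underside
- red_case: closed red plastic soap case, loose, lying flat on the ledge, 88 (x) x 50 (y) x 30 (z) mm, 70 to 140 g; origin: centre of its underside; z up
- pump: bystander: empty white pump dispenser, 62 mm wide, 174 mm tall, light and easily tipped; origin: centre of its underside
- pill_box: bystander: round blue pill box, 74 mm wide, 28 mm high; origin: centre of its underside
- toothbrush: bystander: ribbed green toothbrush lying on the ledge, 180 mm long along its x, 20 mm high; origin: centre of its underside
- pusher: bystander: steel cuticle pusher lying on the ledge, 138 mm long along its x, 6 mm high; origin: centre of its underside
- tumbler: bystander: glass tumbler, 72 mm wide, 90 mm tall; origin: centre of its underside
- jar: bystander: blue cream jar with white cap, 68 mm wide, 60 mm tall; origin: centre of its underside
Not all that is in view belongs to the job. Of the things that look like the yellow_case, the middle-sized one is meant.

How it is judged (in metres and radians):
On the way, in this order (a step that is already met when the one before it is completed fails the run):
1. the cover stands upright on the cork mat, let go (horizontal distance between cover and mat below 0.035 m and z of cover in the frame of mat between 0 and 0.008 m and angle between cover's own z axis and vertical below 0.08 rad and contact force between the fingers and cover below 0.1 N and linear speed of cover below 0.02 m/s), for 0.2 s.
2. the yellow case lies squarely on the tin, let go (horizontal distance between yellow_case and tin below 0.01 m and z of yellow_case in the frame of tin between 0.032 and 0.04 m and angle between the x axis of yellow_case and the x axis of tin, either way round below 0.15 rad and angle between yellow_case's own z axis and vertical below 0.08 rad and contact force between the fingers and yellow_case below 0.1 N and linear speed of yellow_case below 0.02 m/s), for 0.2 s.
At the end, for the whole second after the job is handed in: Cover upright on the mat, centres within 35 mm. Tin flat in the tray, yellow case on it, red case on that: each centred within 10 mm of the one below, long sides in line within 0.15 rad, lids up and level within 0.08 rad; all let go and at rest (all of step 1 and all of step 2 and horizontal distance between red_case and yellow_case below 0.01 m and z of red_case in the frame of yellow_case between 0.028 and 0.036 m and angle between the x axis of red_case and the x axis of yellow_case, either way round below 0.15 rad and angle between each of red_case, tin's own z axis and vertical below 0.08 rad and z of tin in the frame of tray below 0.012 m and contact force between the fingers and red_case below 0.1 N and linear speed of each of tin, red_case below 0.02 m/s); the robot touches nothing.
It fails at once if the tin is shifted more than 15 mm (distance of tin from where it was at the start of the episode above 0.015 m).
It fails at once if a bystander is shifted more than 30 mm or the pump or tumbler tipped (distance of any of pump, pill_box, toothbrush, pusher, tumbler, jar from where it was at the start of the episode above 0.03 m or angle between any of pump, tumbler's own z axis and vertical above 0.3 rad).
It also fails if it takes over 72 s, if anything falls off the work surface, if the arm or the gripper's body presses on something with over 40 N, if the wrist force passes 120 N, or if a joint passes its speed limit or range.

## Working session

There is one attempt and no reset: what is moved stays moved. The work goes in short steps, Python scripts to look and compute and a shell command to move; the robot and the scene stay as the last step left them, time stands still between calls to the robot, and variables do not carry over. Pictures are saved under pics/ and viewed, about 8 in all and at most 12, crops included, and the job is handed in when it is done.

```bash
mkdir -p pics
cat > h.py <<'E'
import numpy as np, cv2, pickle
from workcell import arm
from scipy.spatial.transform import Rotation as Ro
def grab(n,f):
    d=arm.get_image(n); cv2.imwrite(f'pics/{f}.png',d['pixels'][...,::-1]); pickle.dump(d,open(f'pics/{f}.pkl','wb')); return d
def load(f): return pickle.load(open(f'pics/{f}.pkl','rb'))
def foc(d): return d['pixels'].shape[0]/2/np.tan(np.radians(d['vfov'])/2)
def ray(d,u,v,fish=False):
    f=foc(d); a=np.array([(u-d['cx'])/f,(v-d['cy'])/f])
    if fish:
        r=np.hypot(*a); c=np.r_[a/max(r,1e-9)*np.sin(r),np.cos(r)]
    else: c=np.r_[a,1]
    R=np.array(d['R']);t=np.array(d['t']).ravel()
    return -R.T@t, R.T@c
def atz(d,u,v,z,fish=False):
    o,r=ray(d,u,v,fish); return o+r*(z-o[2])/r[2]
def proj(d,X,fish=False):
    c=np.array(d['R'])@np.array(X,float)+np.array(d['t']).ravel(); f=foc(d)
    if fish:
        r=np.hypot(c[0],c[1]); th=np.arctan2(r,c[2]); return np.array([d['cx']+f*th*c[0]/r,d['cy']+f*th*c[1]/r])
    return np.array([d['cx']+f*c[0]/c[2],d['cy']+f*c[1]/c[2]])
E
python3 - <<'E'
from h import *
s=arm.state();print(s); print(Ro.from_rotvec(s['tool_rot']).as_matrix().round(3))
ims=[]
for n in ['scene','side','wrist']:
    d=grab(n,n+'0'); o,_=ray(d,256,192); print(n,d['vfov'],d['cx'],d['cy'],o,np.array(d['R'])[2])
for n in ['scene','side']:
    cv2.imwrite(f'pics/{n}0b.png',cv2.resize(cv2.imread(f'pics/{n}0.png'),(800,600),interpolation=3))
E
```

```text
{'clock': 0.0, 'qpos': array([ 1.44772485e+00,  4.08222095e-02,  8.38056486e-02, -4.73904700e-04,
       -1.61547871e+00, -3.33707607e-01]), 'joint_velocities': array([ 0.00030882, -0.00045598, -0.00030722,  0.00088153,  0.0005824 ,
       -0.0009938 ]), 'joint_torque': array([-1.09628561e-04, -3.68200779e+01,  3.47410440e+01,  6.93187237e+00,
       -5.40179957e-03, -3.97464994e-07]), 'tool_pos': array([264.41981887, 538.26037569, 244.2680911 ]), 'tool_rot': array([-0.45703136, -1.96579496,  1.96930835]), 'force': array([ 0.82930325,  0.16406645, -0.73153964]), 'wrist_torque': array([ 0.01677241, -0.04014813,  0.01759251]), 'finger_gap': 0.9998044149880336}
[[-0.897 -0.001 -0.441]
 [ 0.441 -0.002 -0.897]
 [-0.    -1.     0.002]]
scene 43.77996305585515 260.5832264951037 196.2182329052627 [1118.6800043   808.80404057  860.49333731] [-0.50258206 -0.638493   -0.58287045]
side 57.98655933517139 255.4206990336704 192.45445666889213 [ 110.5497664  -674.97694026  973.39633546] [ 0.31579999  0.54686587 -0.77537609]
wrist 65.70646984690485 260.3098584410254 185.70204106670346 [333.96160126 504.77985549 373.63740696] [-0.26639047  0.12986002 -0.95507722]
```

View pics/scene0b.png

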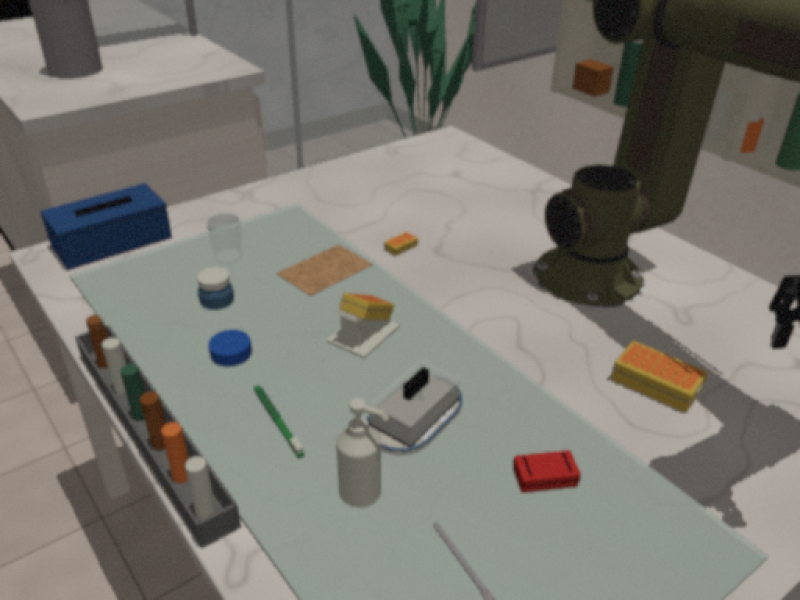

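View pics/side0b.png

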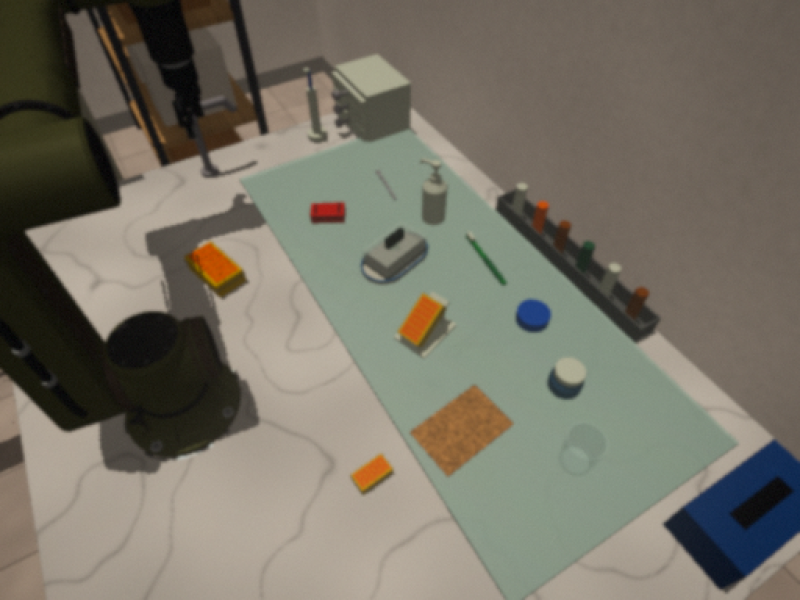

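Lookalikes in the scene picture: a large case at (660,375), a small one at (401,243), both on the worktop, and the middle-sized one on the sloping stand at (366,305). I choose the one on the stand. The cover is at (415,405), the mat at (325,268) and the red case at (547,470). Next is a close crop.

Run:
```python
from h import *
a=cv2.imread('pics/scene0.png');b=cv2.imread('pics/side0.png')
def c(i,x,y): return cv2.resize(i[y:y+75,x:x+100],(400,300),interpolation=cv2.INTER_CUBIC)
m=np.vstack([np.hstack([c(a,175,155),c(a,210,225)]),np.hstack([c(b,240,180),c(b,190,125)])])
cv2.imwrite('pics/m1.png',m)
```

```text
(no output)
```

View pics/m1.png

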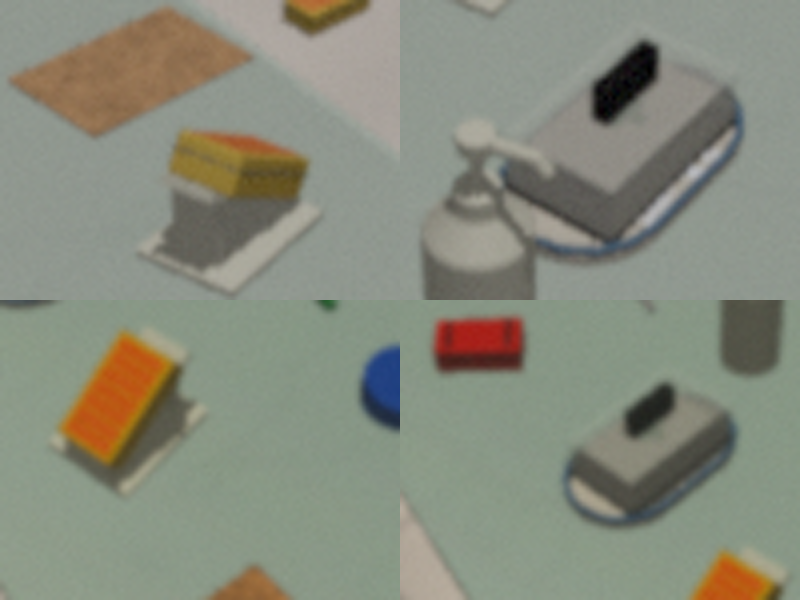

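Run:
```python
from h import *
from scipy.optimize import least_squares
S=load('scene0');D=load('side0')
sc=lambda p,x,y,ox=0,oy=0:[(x+(u-ox)/4,y+(v-oy)/4) for u,v in p]
big=lambda p:[(u*.64,v*.64) for u,v in p]
def fit(name,obs,z0,x0):
    # obs: list of (cam, pixel, local pt)
    def res(p):
        Rz=Ro.from_euler('z',p[2]).as_matrix()
        return np.concatenate([proj(c,Rz@np.array(l)+[p[0],p[1],z0])-px for c,px,l in obs])
    r=least_squares(res,x0,loss='soft_l1'); print(name,r.x[:2].round(1),round(np.degrees(r.x[2]),1),'res',np.abs(r.fun).max().round(2)); return r.x
ms=sc([(10,80),(170,8),(252,58),(97,135)],175,155); md=big([(475,386),(412,432),(449,475),(512,424)])
P=np.array([atz(S,*p,14) for p in ms]);print(P.round(0).tolist());
Q=np.array([atz(D,*p,14) for p in md]);print(Q.round(0).tolist(), P.mean(0),Q.mean(0))
# grip, tops
for c,p in ((S,sc([(222,62)],210,225)[0]),(D,sc([(249,98)],190,125)[0])): print('grip',atz(c,*p,94).round(1))
g=sc([(200,120),(255,75)],210,225);print('gripbottomfront',[atz(S,*p,64).round(0) for p in g])
# tin top z=54: scene corners (504,150?),(612,193),(735,90),(655,62?) side (570,448)(630,487)(735,412)
t=sc([(212,193),(335,92)],210,225);print('tin',[atz(S,*p,54).round(0) for p in t])
t=sc([(170,150),(230,187),(335,112)],190,125);print('tin',[atz(D,*p,54).round(0) for p in t])
r=sc([(37,22),(122,20),(122,47),(37,50)],190,125);r=np.array([atz(D,*p,40) for p in r]);print('red',r.round(0).tolist(),r.mean(0))
r=big([(515,460),(573,452),(579,474),(522,484)]);r=np.array([atz(S,*p,40) for p in r]);print('red',r.round(0).tolist(),r.mean(0))
b=sc([(138,250),(233,293),(322,210)],175,155);print('base',[atz(S,*p,12).round(0) for p in b])
b=sc([(53,140),(122,193),(205,105)],240,180);print('base',[atz(D,*p,12).round(0) for p in b])
# yellow fit with slope 0.56: corner top z=32
y=sc([(62,130),(122,32),(178,65),(112,165)],240,180)  # low-far.. order: low/+y, high/+y, high/-y, low/-y
ys=sc([(182,130),(308,155),(240,165)],175,155) 
def pose(p,l): 
    R=Ro.from_euler('z',p[3])*Ro.from_euler('y',-0.56); return R.apply(l)+p[:3]
L=[(-50,28,32),(50,28,32),(50,-28,32),(-50,-28,32)]
def res(p): return np.concatenate([proj(D,pose(p,l))-q for l,q in zip(L,y)])
for y0 in np.arange(0,6.3,.7):
    q=least_squares(res,[500,100,60,y0]); 
    if q.cost<30: print(q.x.round(2),q.cost, [((proj(S,pose(q.x,l))-[175,155])*4).round(0).tolist() for l in L])
```

```text
[[535.0, -368.0, 14.0], [369.0, -387.0, 14.0], [358.0, -282.0, 14.0], [519.0, -261.0, 14.0]]
[[521.0, -269.0, 14.0], [359.0, -290.0, 14.0], [373.0, -395.0, 14.0], [533.0, -373.0, 14.0]] [ 444.93631897 -324.54286948   14.        ] [ 446.60908761 -331.70012805   14.        ]
grip [560.5 123.3  94. ]
grip [560.8 125.1  94. ]
gripbottomfront [array([582., 131.,  64.]), array([529., 119.,  64.])]
tin [array([608., 177.,  54.]), array([491., 152.,  54.])]
tin [array([484., 139.,  54.]), array([509.,  71.,  54.]), array([642., 104.,  54.])]
red [[459.0, 381.0, 40.0], [534.0, 339.0, 40.0], [516.0, 303.0, 40.0], [441.0, 342.0, 40.0]] [487.43674567 341.04555873  40.        ]
red [[517.0, 310.0, 40.0], [436.0, 350.0, 40.0], [462.0, 385.0, 40.0], [541.0, 349.0, 40.0]] [489.17774022 348.8340844   40.        ]
base [array([ 569., -123.,   12.]), array([542., -44.,  12.]), array([434., -84.,  12.])]
base [array([446., -78.,  12.]), array([ 468., -154.,   12.]), array([ 578., -113.,   12.])]
[ 5.228e+02 -7.808e+01  9.360e+00  3.500e-01] 0.23166917476157087 [[306.0, 232.0], [238.0, 233.0], [172.0, 20
[... 187 characters left out ...]
 3.500e-01] 0.2316691747612619 [[306.0, 232.0], [238.0, 233.0], [172.0, 205.0], [243.0, 206.0]]
[ 5.228e+02 -7.808e+01  9.360e+00  3.500e-01] 0.23166917476177057 [[306.0, 232.0], [238.0, 233.0], [172.0, 205.0], [243.0, 206.0]]
[ 5.228e+02 -7.808e+01  9.360e+00  3.500e-01] 0.23166917476464835 [[306.0, 232.0], [238.0, 233.0], [172.0, 205.0], [243.0, 206.0]]
[522.8  -78.08   9.36   6.63] 0.23166917476201876 [[306.0, 232.0], [238.0, 233.0], [172.0, 205.0], [243.0, 206.0]]
[522.8  -78.08   9.36   6.63] 0.2316691747633946 [[306.0, 232.0], [238.0, 233.0], [172.0, 205.0], [243.0, 206.0]]
[522.8  -78.08   9.36   6.63] 0.2316691747639201 [[306.0, 232.0], [238.0, 233.0], [172.0, 205.0], [243.0, 206.0]]
```

```bash
cat >> h.py <<'E'
def go(x,y,z,jaw):
    "shift in present tool axes (m), then turn (rad), from measured pose"
    s=arm.state();R=Ro.from_rotvec(s['tool_rot']).as_matrix();d=R.T@(np.array([x,y,z])-s['tool_pos'])/1000
    j=np.degrees(np.arctan2(R[1,2],R[0,2])); t=(jaw-j+180)%360-180
    print('at',np.round(s['tool_pos'],1),'jaw',round(j,1),'q6',round(s['qpos'][5],2),'gap',round(s['finger_gap'],3),'F',np.round(s['force'],1),'t',round(s['clock'],2))
    print('shift',d.round(4),'turn',round(-np.radians(t),3),'tiltcheck',R[2,1].round(4))
E
python3 - <<'E'
from h import *
S=load('scene0');D=load('side0')
print('pump base',atz(S,360*.64,482*.64,12),atz(D,433*.64,213*.64,12))
print('head',atz(S,357*.64,403*.64,184),atz(D,432*.64,162*.64,184))
print('nozzle tip',atz(S,247.5,267,170),atz(D,421*.64,161*.64,180))
go(560.6,124.2,215,-77)
E
```

```text
pump base [711.06866473 189.45983296  12.        ] [729.96106595 214.81099883  12.        ]
head [720.91612111 201.93914989 184.        ] [714.27375861 208.4361292  184.        ]
nozzle tip [696.46020624 234.78986567 170.        ] [696.84761499 229.6748848  180.        ]
at [264.5 538.3 244.5] jaw -116.2 q6 -0.33 gap 1.001 F [ 0.3 -0.4  0. ] t 0.15
shift [-0.4484  0.0299  0.241 ] turn -0.684 tiltcheck -1.0
```

```bash
python3 -m jog '-.034 .002 .018 0 .085;-.0376 .0025 .0203 0 .085;-.0376 .0025 .0203 0 .085;-.0376 .0025 .0203 0 .085;-.0376 .0025 .0203 0 .085;-.0376 .0025 .0203 0 .085;-.0376 .0025 .0203 0 .085;-.0376 .0025 .0203 0 .085'; python3 -m jog '-.0376 .0025 .0203 0 .085;-.0376 .0025 .0203 0 .085;-.0376 .0025 .0203 0 .085;-.0376 .0025 .0203 0 .085;0 0 0 -.14 .085;0 0 0 -.14 .085;0 0 0 -.14 .085;0 0 0 -.14 .085'; python3 -m jog '0 0 0 -.124 .085;0 0 0 0 .085' ;python3 - <<'E'
from h import *
go(560.6,124.2,215,-77)
d=grab('wrist','w1')
print(proj(d,[560.6,124.2,94],True),ray(d,256,192)[0])
cv2.imwrite('pics/w1b.png',cv2.resize(cv2.imread('pics/w1.png'),(800,600),interpolation=3))
E
```

```text
clock: 0.95
tool_pos: [461.3, 262.1, 225.6]
tool_rot: [-0.457, -1.968, 1.968]
force: [0.8, 0.4, -0.2]
finger_gap: 0.995
clock: 1.75
tool_pos: [559.8, 124.2, 215.3]
tool_rot: [-0.119, 2.166, -2.166]
force: [0.4, -0.8, 0.9]
finger_gap: 0.996
clock: 1.95
tool_pos: [559.8, 124.5, 215.4]
tool_rot: [-0.241, 2.101, -2.101]
force: [0.5, -0.1, 0.4]
finger_gap: 0.997
at [559.8 124.5 215.4] jaw -76.9 q6 1.23 gap 0.997 F [ 0.5 -0.1  0.4] t 1.95
shift [-0.0008  0.0004  0.0004] turn 0.001 tiltcheck -1.0
[260.21765553 184.11204919] [635.08892052 141.43075156 344.64013343]
```

View pics/w1b.png

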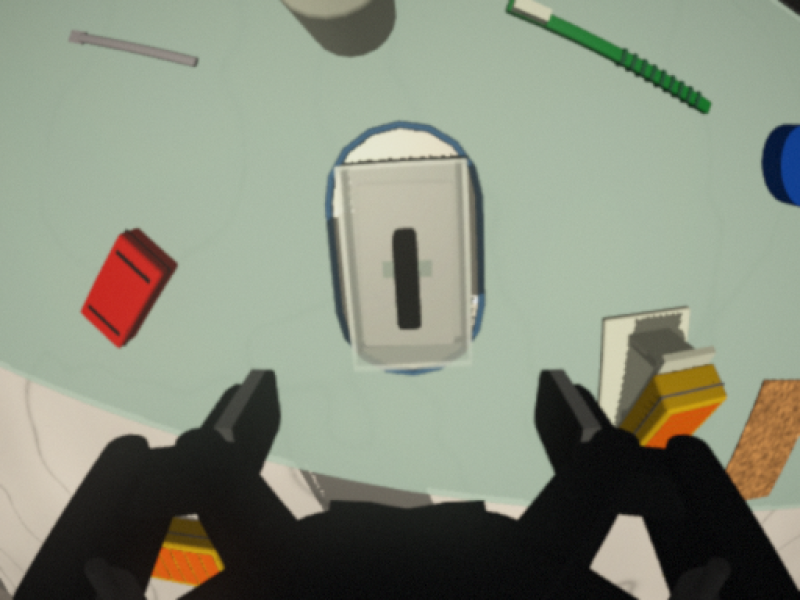

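The wrist view shows the cover's grip at about (405,279), with the tin and its cross beneath it. The stand is at (650,370), the red case at (128,288) and the pump at the top, clear of the arm. I'll refine from this view.

Run:
```python
from h import *
d=load('w1'); k=.64
a=atz(d,404*k,230*k,94,True);b=atz(d,409*k,327*k,94,True);print('grip ends',a.round(1),b.round(1),(a+b)/2,np.degrees(np.arctan2(*(a-b)[1::-1])),np.linalg.norm(a-b))
# cover roof z=64 corners
p=np.array([atz(d,u*k,v*k,64,True) for u,v in [(338,168),(467,160),(470,362),(355,366)]]);print('roof',p.round(0).tolist(),p.mean(0))
c=atz(d,407*k,268*k,54,True);print('cross',c)
p=np.array([atz(d,u*k,v*k,40,True) for u,v in [(129,231),(163,262),(121,346),(82,311)]]);print('red top',p.round(0).tolist(),p.mean(0))
p=np.array([atz(d,u*k,v*k,12,True) for u,v in [(601,318),(688,307)]]);print('stand hi edge',p.round(0).tolist())
```

```text
grip ends [592.4 133.   94. ] [537.7 117.4  94. ] [565.01601546 125.23333085  94.        ] 15.905162855071914 56.86859028539089
roof [[616.0, 179.0, 64.0], [638.0, 105.0, 64.0], [510.0, 69.0, 64.0], [490.0, 144.0, 64.0]] [563.46532476 124.1403135   64.        ]
cross [561.71866236 124.19764541  54.        ]
red top [[541.0, 334.0, 40.0], [523.0, 301.0, 40.0], [442.0, 340.0, 40.0], [463.0, 382.0, 40.0]] [492.35397383 339.29788634  40.        ]
stand hi edge [[547.0, -41.0, 12.0], [575.0, -124.0, 12.0]]
```

```bash
python3 -m jog '-.0037 .03 .0006 -.042 .085;0 .038 0 0 .085;0 .03 0 0 .085;0 .02 0 0 .085;0 .0134 0 0 .085;0 0 0 0 .014 40;0 0 0 0 .01;0 0 0 0 .01' 40; python3 -m jog '0 0 0 0 .01;0 0 0 0 .01;0 0 0 0 .01;0 0 0 0 .01'; python3 -c "
from h import *
go(563.5,124.7,200,-74.5)"
```

```text
clock: 2.4
tool_pos: [559.9, 124.5, 215.8]
tool_rot: [-0.239, 2.101, -2.102]
force: [-0.4, 0.3, -0.6]
finger_gap: 0.327
at [559.9 124.5 215.8] jaw -77.0 q6 1.23 gap 0.327 F [-0.4  0.3 -0.6] t 2.4
shift [-0.0036  0.0158  0.0006] turn -0.044 tiltcheck -1.0validation failed for argument at $[5]...
```

My typo (a sixth number in one row) got the first call refused, so the fingers only closed in the air. Repeating it.

```bash
python3 -m jog '-.0037 0 .0006 -.042 .085;0 0 0 0 .085;0 .03 0 0 .085;0 .038 0 0 .085;0 .03 0 0 .085;0 .02 0 0 .085;0 .0134 0 0 .085;0 0 0 0 .085' 40 &&  python3 -m jog '0 0 0 0 .01;0 0 0 0 .01;0 0 0 0 .01;0 0 0 0 .01;0 0 0 0 .01;0 0 0 0 .01'; python3 -c "
from h import *
go(563.5,124.7,200,-74.5)"
```

```text
clock: 3.2
tool_pos: [562.7, 124.3, 82.5]
tool_rot: [-0.284, 2.078, -2.08]
force: [-0.9, -0.7, -0.0]
finger_gap: 0.994
clock: 3.8
tool_pos: [563.8, 124.9, 84.8]
tool_rot: [-0.281, 2.077, -2.077]
force: [-2.0, 1.0, 1.1]
finger_gap: 0.157
at [563.8 124.9  84.8] jaw -74.6 q6 1.27 gap 0.157 F [-2.   1.   1.1] t 3.8
shift [ 2.000e-04 -1.152e-01  1.000e-04] turn -0.001 tiltcheck -1.0
```

```bash
python3 -m jog '0 -.008 0 0 .01;0 -.015 0 0 .01;0 -.02 0 0 .01;0 -.025 0 0 .01;0 -.03 0 0 .01;0 -.022 0 0 .01;.0117 0 .0203 0 .01;.0195 0 .0338 0 .01' && python3 -m jog '.0195 0 .0338 0 .01;.0195 0 .0338 0 .01;.0195 0 .0338 0 .01;.0195 0 .0338 0 .01;.0195 0 .0338 0 .01;.0195 0 .0338 0 .01;.0195 0 .0338 0 .01;.0195 0 .0338 0 .01' && python3 -m jog '.0195 0 .0338 0 .01;.0195 0 .0338 0 .01;.0077 0 .0135 .05 .01;0 0 0 .05 .01;0 0 0 .047 .01;0 0 0 0 .01'
python3 - <<'E'
from h import *
go(446,-328,82,-83)
a=grab('wrist','w2')['pixels'];b=grab('scene','s2')['pixels'];
cv2.imwrite('pics/m2.png',np.vstack([np.hstack([cv2.resize(x,(400,300),interpolation=cv2.INTER_AREA) for x in (a,b)]),
 np.hstack([cv2.resize(b[y:y+75,x:x+100],(400,300),interpolation=2) for x,y in ((180,120),(210,225))])])[...,::-1])
E
```

```text
clock: 4.6
tool_pos: [548.3, 65.0, 206.2]
tool_rot: [-0.281, 2.076, -2.075]
force: [0.3, -1.0, -1.8]
finger_gap: 0.149
clock: 5.4
tool_pos: [468.9, -239.5, 206.1]
tool_rot: [-0.28, 2.076, -2.078]
force: [1.1, 0.0, -2.5]
finger_gap: 0.153
clock: 6.0
tool_pos: [445.9, -328.9, 205.6]
tool_rot: [-0.13, 2.158, -2.159]
force: [0.6, -0.1, -0.6]
finger_gap: 0.155
at [ 445.9 -328.9  205.6] jaw -83.1 q6 1.96 gap 0.155 F [ 0.6 -0.1 -0.6] t 6.0
shift [-1.000e-04  1.236e-01 -9.000e-04] turn -0.001 tiltcheck -1.0
```

View pics/m2.png

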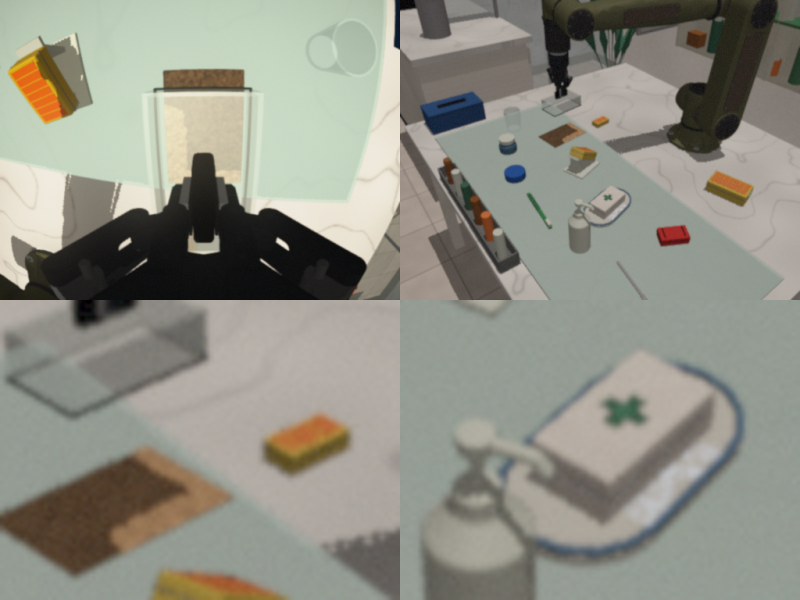

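The cover hangs level above the mat (wrist view at (203,150)). The tin stayed in the tray, with its cross at (625,410) in the crop. Lowering the cover.

```bash
python3 -m jog '0 .02 0 0 .01;0 .035 0 0 .01;0 .03 0 0 .01;0 .02 0 0 .01;0 .012 0 0 .01;0 .005 0 0 .01;0 .001 0 0 .01;0 0 0 0 .01';python3 -m jog '0 .001 0 0 .01;0 0 0 0 .01;0 0 0 0 .01'
```

```text
clock: 6.9
tool_pos: [446.6, -328.8, 82.7]
tool_rot: [-0.131, 2.156, -2.159]
force: [0.3, -1.3, -0.5]
finger_gap: 0.159
clock: 7.2
tool_pos: [446.2, -328.5, 80.9]
tool_rot: [-0.131, 2.158, -2.158]
force: [0.4, -0.0, -0.9]
finger_gap: 0.153
```

```bash
python3 -m jog '0 .001 0 0 .01;0 0 0 0 .01';python3 -m jog '0 0 0 0 .05;0 0 0 0 .05;0 0 0 0 .085;0 0 0 0 .085;0 -.03 0 0 .085;0 -.04 0 0 .085;0 -.045 0 0 .085;0 -.03 0 0 .085'
python3 - <<'E'
from h import *
# joint fit of yellow pose from s0/side0/w2 later
go(507,-100,226,-70)
b=grab('scene','s3')['pixels'];a=grab('side','d3')['pixels']
cv2.imwrite('pics/m3.png',np.hstack([cv2.resize(b[130:230,160:260],(400,400),interpolation=2),cv2.resize(a[190:290,240:340],(400,400),interpolation=2)])[...,::-1])
E
```

```text
clock: 7.4
tool_pos: [446.2, -328.6, 80.8]
tool_rot: [-0.132, 2.157, -2.159]
force: [-3.1, 2.3, 5.0]
finger_gap: 0.158
clock: 8.2
tool_pos: [446.3, -329.0, 228.2]
tool_rot: [-0.129, 2.154, -2.16]
force: [0.0, 0.2, -0.8]
finger_gap: 1.001
at [ 446.3 -329.   228.2] jaw -83.0 q6 1.97 gap 1.001 F [ 0.   0.2 -0.8] t 8.2
shift [-0.0881  0.0018 -0.2199] turn -0.227 tiltcheck -1.0
```

View pics/m3.png

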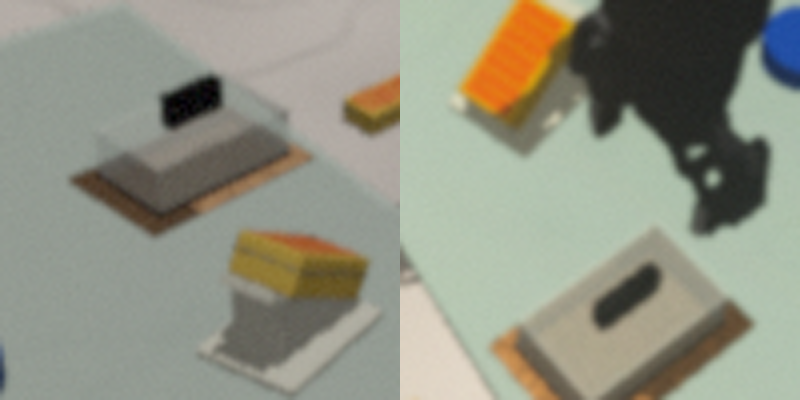

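The cover stands inside the mat outline in both views (grip at (190,100) left, (628,295) right), and it's released. Next, above the stand for a close look.

```bash
python3 -m jog '-.0097 0 -.0247 0 .085;-.0157 0 -.039 0 .085;-.0157 0 -.039 0 .085;-.0157 0 -.039 0 .085;-.0157 0 -.039 0 .085;-.0156 0 -.039 -.08 .085;0 0 0 -.08 .085;0 0 0 -.067 .085'; python3 -m jog '0 0 0 0 .085'
python3 - <<'E'
from h import *
go(507,-100,226,-70)
d=grab('wrist','w4')
cv2.imwrite('pics/w4b.png',cv2.resize(cv2.imread('pics/w4.png'),(800,600),interpolation=3))
E
```

```text
clock: 9.1
tool_pos: [506.8, -98.2, 223.6]
tool_rot: [-0.365, 2.029, -2.028]
force: [-0.3, 0.2, 1.3]
finger_gap: 0.996
clock: 9.2
tool_pos: [506.6, -99.2, 223.7]
tool_rot: [-0.361, 2.031, -2.031]
force: [-0.0, -0.0, 0.8]
finger_gap: 0.999
at [506.6 -99.2 223.7] jaw -69.9 q6 1.72 gap 0.999 F [-0.  -0.   0.8] t 9.2
shift [-0.0001 -0.0023  0.0009] turn 0.002 tiltcheck -1.0
```

View pics/w4b.png

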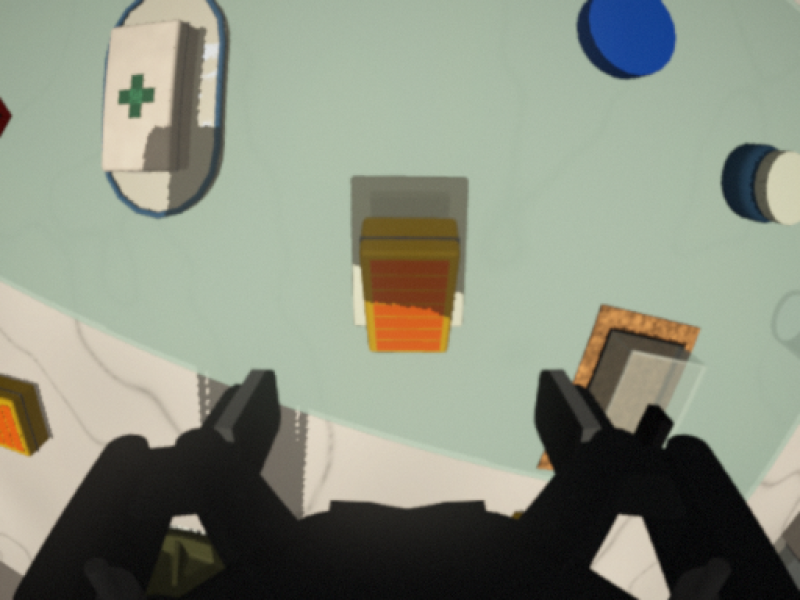

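Run:
```python
from h import *
from scipy.optimize import least_squares
D=load('side0');W=load('w4');S=load('scene0');k=.64
y=[(240+a/4,180+b/4) for a,b in [(62,130),(122,32),(178,65),(112,165)]]
w=[(u*k,v*k) for u,v in [(371,352),(360,255),(461,255),(447,352),(366,219),(457,219)]]
# in wrist image left = +y side
L=[(-50,28,32),(50,28,32),(50,-28,32),(-50,-28,32),(50,28,0),(50,-28,0)]
pose=lambda p,l:(Ro.from_euler('z',p[3])*Ro.from_euler('y',-0.56)).apply(l)+p[:3]
def res(p): return np.concatenate([proj(W,pose(p,l),True)-q for l,q in zip(L,w)]+[proj(D,pose(p,l))-q for l,q in zip(L[:4],y)])
q=least_squares(res,[510,-95,40,.35],loss='soft_l1');p=q.x;print(p.round(2),np.degrees(p[3]),res(p).reshape(-1,2).round(1).tolist())
for l in [(0,0,16),(0,0,32),(50,0,32),(-50,0,32),(-50,0,0),(50,0,0)]: print(l,pose(p,l).round(1))
b=[atz(W,u*k,v*k,14,True).round(1) for u,v in [(351,177),(467,178),(355,325),(463,325)]];print('base',b,np.mean(b,0))
# tin top z=54
t=np.array([atz(W,u*k,v*k,54,True) for u,v in [(112,29),(180,20),(168,169),(103,168)]]);print('tin',t.round(0).tolist(),t.mean(0),atz(W,136*k,96*k,54,True))
```

```text
[ 5.0232e+02 -1.0381e+02  4.8580e+01  3.4000e-01] 19.736787221626873 [[-0.3, 0.7], [0.3, -0.3], [0.3, 0.1], [0.7, 0.9], [-1.0, -1.2], [0.1, -0.8], [-1.8, 1.1], [-0.3, -0.1], [-0.6, 0.2], [-0.9, 1.4]]
(0, 0, 16) [ 494.3 -106.7   62.1]
(0, 0, 32) [ 486.3 -109.6   75.7]
(50, 0, 32) [526.2 -95.2 102.3]
(-50, 0, 32) [ 446.4 -123.9   49.1]
(-50, 0, 0) [ 462.4 -118.1   22. ]
(50, 0, 0) [542.2 -89.5  75.1]
base [array([547.3, -41.9,  14. ]), array([ 575.6, -121.3,   14. ]), array([439.3, -81.1,  14. ]), array([ 468.5, -161. ,   14. ])] [ 507.675 -101.325   14.   ]
tin [[606.0, 165.0, 54.0], [621.0, 108.0, 54.0], [518.0, 81.0, 54.0], [504.0, 138.0, 54.0]] [562.02092877 123.20988424  54.        ] [561.28409992 124.08493339  54.        ]
```

```bash
python3 - <<'E'
from h import *
S=load('scene0')
for u,v in [(300,208),(765,555)]: print('ledge edge',atz(S,u*.64,v*.64,10).round(0))
for n,u,v in [('big',660,375),('small',401,243)]: print(n,atz(S,u*.64,v*.64,15).round(0))
E
python3 -m jog '.0173 0 .0029 0 .085;0 .03 0 0 .085;0 .04 0 0 .085;0 .04 0 0 .085;0 .03 0 0 .085;0 .015 0 0 .085;0 .0067 0 0 .085;0 0 0 0 .085' 30 &&  python3 -m jog '0 0 0 0 .045;0 0 0 0 .045;0 0 0 0 .045;0 0 0 0 .045;0 0 0 0 .045;0 0 0 0 .045'; python3 -c "
from h import *
go(491.3,-107.8,62,-70)"
```

```text
ledge edge [ 348. -592.   10.]
ledge edge [342. 617.  10.]
big [156. 302.  15.]
small [ 255. -316.   15.]
clock: 10.05
tool_pos: [491.6, -108.6, 63.0]
tool_rot: [-0.358, 2.032, -2.032]
force: [1.1, 0.3, 0.3]
finger_gap: 0.996
clock: 10.65
tool_pos: [492.4, -108.2, 64.5]
tool_rot: [-0.355, 2.03, -2.031]
force: [-1.3, 2.2, 6.3]
finger_gap: 0.653
at [ 492.4 -108.2   64.5] jaw -70.0 q6 1.74 gap 0.653 F [-1.3  2.2  6.3] t 10.65
shift [ 0.0009  0.0025 -0.0008] turn 0.0 tiltcheck -1.0
```

```bash
python3 -m jog '0 -.01 0 0 .045;0 -.02 0 0 .045;0 -.03 0 0 .045;.005 0 -.028 0 .045;.008 0 -.044 0 .045;.0077 0 -.042 0 .045;.003 0 -.018 0 .045;0 0 0 .086 .045' && python3 -m jog '0 .02 0 0 .045;0 .03 0 0 .045;0 .018 0 0 .045;0 0 0 0 .045;0 0 0 0 .045'
python3 - <<'E'
from h import *
go(425,8,54,-75)
b=grab('scene','s5')['pixels'];a=grab('side','d5')['pixels']
cv2.imwrite('pics/m5.png',np.hstack([cv2.resize(b[150:250,200:300],(400,400),interpolation=2),cv2.resize(a[130:230,190:290],(400,400),interpolation=2)])[...,::-1])
E
```

```text
clock: 11.45
tool_pos: [423.1, 9.4, 123.4]
tool_rot: [-0.276, 2.08, -2.078]
force: [1.0, -0.5, -1.7]
finger_gap: 0.654
clock: 11.95
tool_pos: [424.2, 7.4, 55.6]
tool_rot: [-0.275, 2.08, -2.081]
force: [-1.1, 0.3, -1.8]
finger_gap: 0.651
at [424.2   7.4  55.6] jaw -74.9 q6 1.33 gap 0.651 F [-1.1  0.3 -1.8] t 11.95
shift [-0.0009  0.0016 -0.0003] turn 0.002 tiltcheck -1.0
```

View pics/m5.png

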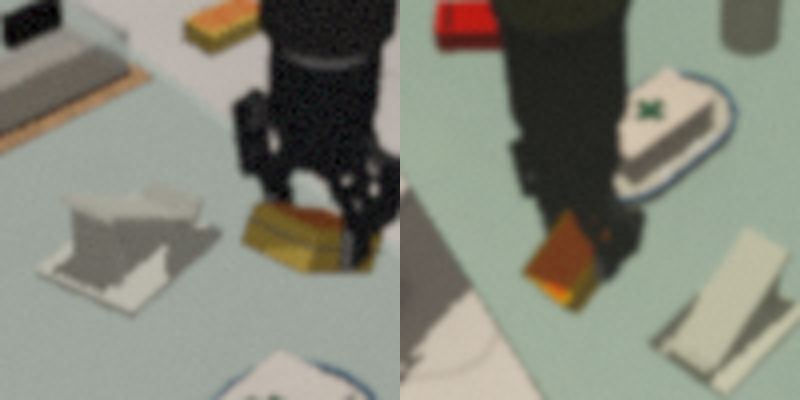

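The case hangs tilted 32° in the jaws, low end toward the robot, with the tin and stand undisturbed. I'll press the low edge on the ledge along an arc so that it swings level in the grip.

```bash
python3 -m jog '0 .004 0 0 .045;0 .003 0 0 .045;-.004 .003 0 0 .045;-.004 .003 0 0 .045;-.004 .003 0 0 .045;-.003 .003 0 0 .045' 22; python3 -m jog '-.003 .003 0 0 .045;-.002 .003 0 0 .045;-.001 .003 0 0 .045;0 0 0 0 .045'; python3 -c "
from h import *
go(444,13,27,-75)"
```

```text
clock: 12.65
tool_pos: [438.7, 11.4, 36.0]
tool_rot: [-0.276, 2.081, -2.082]
force: [-4.2, -0.1, 4.7]
finger_gap: 0.645
clock: 13.05
tool_pos: [445.0, 13.2, 26.8]
tool_rot: [-0.274, 2.08, -2.08]
force: [0.0, 0.5, 1.5]
finger_gap: 0.652
at [445.   13.2  26.8] jaw -74.9 q6 1.35 gap 0.652 F [0.  0.5 1.5] t 13.05
shift [ 0.001  -0.0002 -0.0001] turn 0.002 tiltcheck -1.0
```

```bash
python3 -m jog '0 .001 0 0 .045;0 .001 0 0 .045;0 0 0 0 .045'; python3 -m jog '0 0 0 0 .065;0 0 0 0 .085;0 0 0 0 .085;0 -.03 0 0 .085;0 -.045 0 0 .085;0 -.045 0 0 .085;0 0 0 0 .085;0 0 0 0 .085'
python3 - <<'E'
from h import *
go(444,13,144,-75)
grab('wrist','w6'); b=grab('scene','s6')['pixels']; a=cv2.resize(cv2.imread('pics/w6.png'),(800,600),interpolation=3)
a[400:,200:520]=cv2.resize(b[180:230,240:320],(320,200),interpolation=2)[...,::-1]
cv2.imwrite('pics/w6b.png',a)
E
```

```text
clock: 13.35
tool_pos: [445.5, 13.3, 25.7]
tool_rot: [-0.272, 2.079, -2.079]
force: [1.5, -0.1, 5.1]
finger_gap: 0.649
clock: 14.15
tool_pos: [444.7, 13.4, 145.4]
tool_rot: [-0.273, 2.081, -2.079]
force: [0.2, -0.3, -0.5]
finger_gap: 0.995
at [444.7  13.4 145.4] jaw -74.9 q6 1.35 gap 0.995 F [ 0.2 -0.3 -0.5] t 14.15
shift [0.0008 0.0014 0.0003] turn 0.001 tiltcheck -1.0
```

View pics/w6b.png

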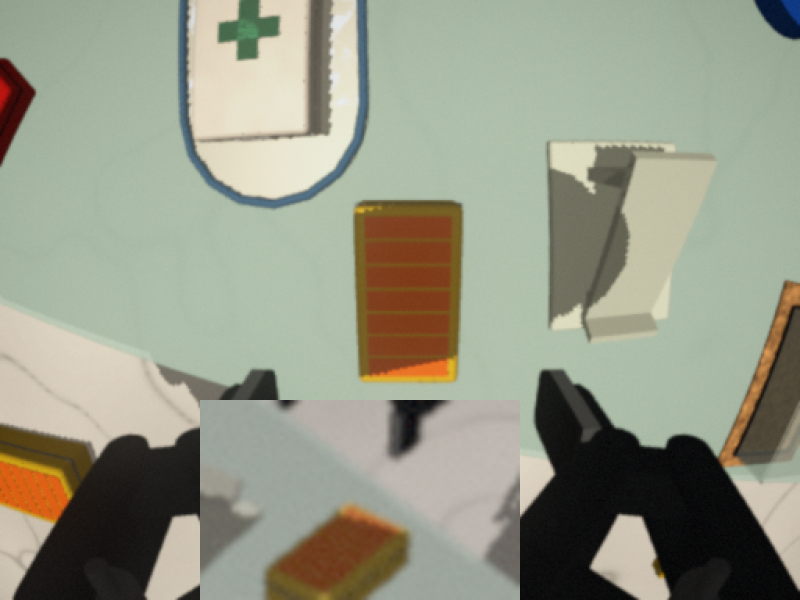

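The case lies flat on the ledge, lid up, spanning (357,205) to (461,381) in the wrist view. I'll measure it and the tin edges.

Run:
```python
from h import *
W=load('w6');k=.64
def q(n,P,z):
    p=np.array([atz(W,u*k,v*k,z,True) for u,v in P]);print(n,p.round(1).tolist(),p.mean(0).round(1))
    return p
p=q('yel',[(357,207),(461,205),(456,381),(361,379)],42)
print(np.degrees(np.arctan2(*(p[0]-p[3])[1::-1])),np.degrees(np.arctan2(*(p[1]-p[2])[1::-1])))
p=q('tin near edge',[(194,140),(308,132)],54);d=p[0]-p[1];print(np.linalg.norm(d),np.degrees(np.arctan2(d[1],d[0])));q('cross',[(249,29)],54)
q('red nearby',[(0,163)],40)
W=load('w1');q('red',[(129,231),(163,262),(121,346),(82,311)],40)
c=p.mean(0)[:2]; a=np.radians(14.8); print('tin centre from edge',c+55*np.array([np.cos(a),np.sin(a)]))
```

```text
yel [[485.6, 50.0, 42.0], [500.3, -0.4, 42.0], [404.9, -26.7, 42.0], [392.2, 25.7, 42.0]] [445.7  12.1  42. ]
14.577701788829124 15.448355723420107
tin near edge [[501.6, 138.8, 54.0], [516.8, 80.8, 54.0]] [509.2 109.8  54. ]
59.897016124548315 104.70910361217189
cross [[561.5, 123.7, 54.0]] [561.5 123.7  54. ]
red nearby [[464.4, 301.8, 40.0]] [464.4 301.8  40. ]
red [[541.0, 334.3, 40.0], [523.2, 301.4, 40.0], [442.0, 339.8, 40.0], [463.2, 381.7, 40.0]] [492.4 339.3  40. ]
tin centre from edge [562.41107356 123.85469393]
```

```bash
python3 -m jog '0 .03 0 0 .085;0 .04 0 0 .085;0 .03 0 0 .085;0 .014 0 0 .085;0 .004 0 0 .085;0 0 0 0 .085;0 0 0 0 .045;0 0 0 0 .045' 30 && python3 -m jog '0 0 0 0 .045;0 0 0 0 .045;0 0 0 0 .045;0 0 0 0 .045;0 0 0 0 .045'; python3 -m jog '0 -.01 0 0 .045;0 -.03 0 0 .045;0 -.03 0 0 .045;0 -.014 0 0 .045;0 0 0 0 .045;0 0 0 0 .045'; python3 -c "
from h import *
go(561,123.7,112,-75)"
```

```text
clock: 15.05
tool_pos: [445.2, 13.4, 28.2]
tool_rot: [-0.273, 2.08, -2.079]
force: [-0.3, -0.5, -0.4]
finger_gap: 0.685
clock: 15.55
tool_pos: [445.2, 13.3, 28.3]
tool_rot: [-0.273, 2.08, -2.08]
force: [-1.2, 0.5, 6.3]
finger_gap: 0.654
clock: 16.15
tool_pos: [443.7, 13.2, 109.4]
tool_rot: [-0.277, 2.082, -2.081]
force: [0.2, 0.7, -2.4]
finger_gap: 0.647
at [443.7  13.2 109.4] jaw -74.9 q6 1.35 gap 0.647 F [ 0.2  0.7 -2.4] t 16.15
shift [-0.142  -0.0028 -0.0762] turn 0.001 tiltcheck -1.0
```

```bash
python3 -m jog '-.015 0 -.0083 0 .045;-.035 0 -.019 0 .045;-.04 0 -.0215 0 .045;-.036 0 -.0195 0 .045;-.015 0 -.008 0 .045;0 0 0 0 .045;0 0 0 0 .045' && python3 -m jog '0 .015 0 0 .045;0 .013 0 0 .045;0 .006 0 0 .045;0 0 0 0 .045;0 0 0 0 .045';python3 - <<'E'
from h import *
go(561.2,123.8,72,-75)
grab('wrist','w7'); b=grab('scene','s7')['pixels']; a=cv2.resize(cv2.imread('pics/w7.png'),(400,300),interpolation=3);c=grab('side','d7')['pixels']
f=lambda i,x,y:cv2.resize(i[y:y+75,x:x+100],(400,300),interpolation=2)[...,::-1]
cv2.imwrite('pics/m7.png',np.hstack([f(b,215,215),f(c,200,125)]))
E
```

```text
clock: 16.85
tool_pos: [559.5, 123.1, 108.3]
tool_rot: [-0.28, 2.081, -2.084]
force: [-0.1, -0.5, -1.4]
finger_gap: 0.649
clock: 17.35
tool_pos: [560.6, 123.2, 76.9]
tool_rot: [-0.275, 2.081, -2.081]
force: [0.5, -0.1, -0.9]
finger_gap: 0.649
at [560.6 123.2  76.9] jaw -74.9 q6 1.27 gap 0.649 F [ 0.5 -0.1 -0.9] t 17.35
shift [-0.0008  0.0049 -0.0004] turn 0.001 tiltcheck -1.0
```

View pics/m7.png

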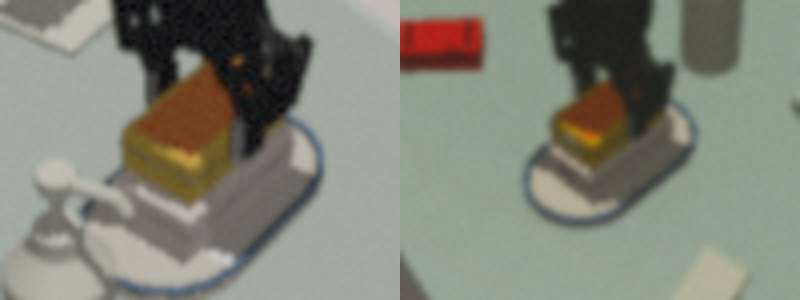

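The yellow case is a few mm above the tin and square on it in both views. Lowering.

```bash
python3 -m jog '-.0006 .002 0 0 .045;0 .002 0 0 .045;0 0 0 0 .045'; python3 -m jog '0 .0012 0 0 .045;0 0 0 0 .045;0 0 0 0 .045'
```

```text
clock: 17.8
tool_pos: [561.2, 123.6, 72.5]
tool_rot: [-0.276, 2.081, -2.081]
force: [0.2, -0.5, -1.9]
finger_gap: 0.649
clock: 18.1
tool_pos: [561.3, 123.6, 72.3]
tool_rot: [-0.275, 2.08, -2.081]
force: [-3.4, 0.3, 4.8]
finger_gap: 0.649
```

```bash
python3 -m jog '0 0 0 0 .06;0 0 0 0 .075;0 0 0 0 .085;0 0 0 0 .085;0 -.03 0 0 .085;0 -.045 0 0 .085;0 -.045 0 0 .085;0 -.022 0 0 .085'; python3 -m jog '0 0 0 0 .085;0 0 0 0 .085'
python3 - <<'E'
from h import *
go(491,341,214,-117)
d=grab('wrist','w8'); cv2.imwrite('pics/w8b.png',cv2.resize(cv2.imread('pics/w8.png'),(800,600),interpolation=3))
E
```

```text
clock: 18.9
tool_pos: [562.4, 123.6, 218.6]
tool_rot: [-0.269, 2.079, -2.077]
force: [1.3, 1.0, -0.3]
finger_gap: 0.996
clock: 19.1
tool_pos: [561.2, 123.8, 213.5]
tool_rot: [-0.275, 2.081, -2.08]
force: [-0.3, 0.8, -0.7]
finger_gap: 1.0
at [561.2 123.8 213.5] jaw -74.9 q6 1.27 gap 1.0 F [-0.3  0.8 -0.7] t 19.1
shift [ 0.0112 -0.0004 -0.228 ] turn 0.734 tiltcheck -1.0
```

View pics/w8b.png

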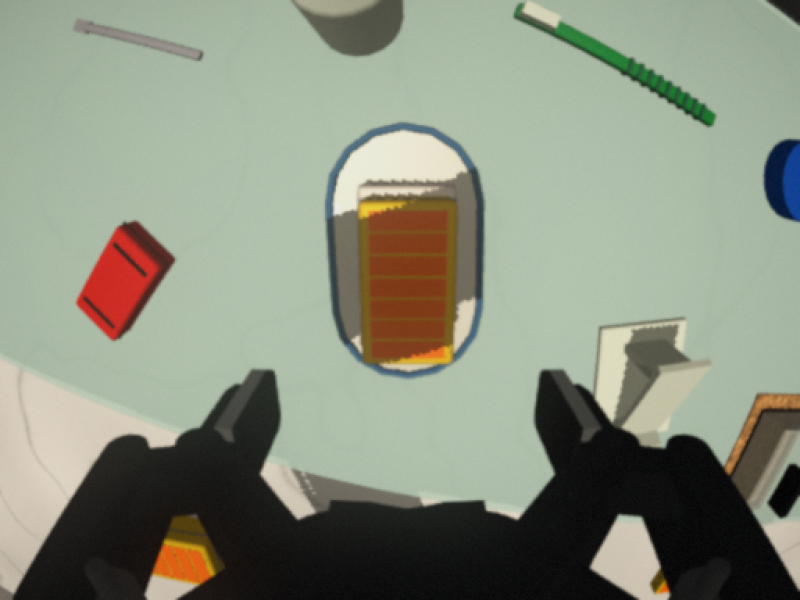

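The yellow case sits on the tin, spanning (358,200) to (457,362), with the tin's far edge showing at y≈183. The red case is at (122,280). I'll check numbers against model projections.

Run:
```python
from h import *
from scipy.optimize import least_squares
W=load('w8');k=.64
def q(n,P,z):
    p=np.array([atz(W,u*k,v*k,z,True) for u,v in P]);print(n,p.round(1).tolist(),p.mean(0).round(1));return p
yaw=lambda a,b:np.degrees(np.arctan2(*(a-b)[1::-1])).round(1)
p=q('yel',[(358,200),(457,200),(452,362),(363,362)],86);print(yaw(p[0],p[3]),yaw(p[1],p[2]))
p=q('tin far',[(359,184),(456,183)],54);a=np.radians(14.8);print(p.mean(0)[:2]-55*np.array([np.cos(a),np.sin(a)]))
# red via HSV bright-red top face
im=W['pixels'][...,::-1].copy();h=cv2.cvtColor(im,cv2.COLOR_BGR2HSV)
m=((h[...,0]<8)|(h[...,0]>172))&(h[...,1]>150); m=m.astype(np.uint8)
n,l,st,c=cv2.connectedComponentsWithStats(m);i=1+st[1:,4].argmax();print('vals',np.percentile(h[...,2][l==i],[10,30,50,70,90]))
top=((l==i)&(h[...,2]>155)).astype(np.uint8);top=cv2.morphologyEx(top,cv2.MORPH_CLOSE,np.ones((5,5)))
ct=max(cv2.findContours(top,0,2)[0],key=cv2.contourArea);bx=cv2.boxPoints(cv2.minAreaRect(ct.astype(np.float32)));print('px',(bx/k).round(0).tolist())
g=np.array([atz(W,*x[0],40,True)[:2] for x in ct],np.float32);print('red rect world',cv2.minAreaRect(g))
p=q('red eye',[(124,224),(160,262),(116,338),(78,298)],40);print(yaw(p[3],p[0]),yaw(p[2],p[1]))
```

```text
yel [[602.4, 162.4, 86.0], [616.7, 109.4, 86.0], [521.5, 83.8, 86.0], [507.3, 136.6, 86.0]] [562.  123.1  86. ]
15.2 15.1
tin far [[608.2, 166.6, 54.0], [624.4, 108.7, 54.0]] [616.3 137.7  54. ]
[563.10735347 123.63974554]
vals [119.8 195.4 203.  205.  207. ]
px [[66.0, 309.0], [117.0, 227.0], [165.0, 257.0], [113.0, 339.0]]
red rect world ((488.5900573730469, 342.8597717285156), (47.15287780761719, 84.03595733642578), 61.414791107177734)
red eye [[540.1, 337.2, 40.0], [518.7, 301.1, 40.0], [443.2, 339.1, 40.0], [467.5, 380.9, 40.0]] [492.3 339.6  40. ]
149.0 153.3
```

```bash
python3 -m jog '.001 0 -.022 0 .085;.002 0 -.042 0 .085;.002 0 -.042 0 .085;.002 0 -.042 0 .085;.002 0 -.042 .1 .085;.002 0 -.038 .13 .085;0 0 0 .14 .085;0 0 0 .14 .085' && python3 -m jog '0 0 0 .14 .085;0 0 0 .11 .085;0 0 0 0 .085;0 0 0 0 .085'
cat > red.py <<'E'
from h import *
d=grab('wrist','w9');h=cv2.cvtColor(d['pixels'],cv2.COLOR_RGB2HSV)
m=(((h[...,0]<8)|(h[...,0]>172))&(h[...,1]>150)&(h[...,2]>155)).astype(np.uint8)
m=cv2.morphologyEx(m,cv2.MORPH_CLOSE,np.ones((9,9)))
ct=max(cv2.findContours(m,0,2)[0],key=cv2.contourArea);print(cv2.boundingRect(ct))
g=np.array([atz(d,*x[0],40,True)[:2] for x in ct],np.float32);print('red',cv2.minAreaRect(g))
E
python3 red.py; python3 -c "
from h import *
go(491,341,214,-118.6)"
```

```text
clock: 19.95
tool_pos: [493.8, 342.8, 211.0]
tool_rot: [-0.26, -2.084, 2.09]
force: [-0.1, -0.5, 0.6]
finger_gap: 0.992
clock: 20.35
tool_pos: [494.6, 341.7, 212.2]
tool_rot: [-0.489, -1.943, 1.947]
force: [0.5, 0.5, 0.3]
finger_gap: 0.992
(239, 156, 6, 31)
red ((503.5801696777344, 359.5625), (5.204532146453857, 32.53276443481445), 60.67899703979492)
at [494.7 341.7 212.5] jaw -118.3 q6 0.14 gap 1.0 F [-0.4 -0.6  0.2] t 20.4
shift [ 0.0029 -0.0015  0.0023] turn 0.005 tiltcheck -1.0
```

Run:
```python
from h import *
d=load('w9');h=cv2.cvtColor(d['pixels'],cv2.COLOR_RGB2HSV)
m=(((h[...,0]<8)|(h[...,0]>172))&(h[...,1]>140)).astype(np.uint8)
n,l,st,c=cv2.connectedComponentsWithStats(m);i=1+st[1:,4].argmax();print(st[i])
x0,y0,w,hh=st[i][:4]
cv2.imwrite('pics/r9.png',cv2.resize(d['pixels'][y0-8:y0+hh+8,x0-8:x0+w+8],None,fx=6,fy=6,interpolation=2)[...,::-1]);print(x0-8,y0-8)
print('cols mid',h[y0+hh//2+2,x0-3:x0+w+3,2].tolist()); print('rows',h[y0-3:y0+hh+3,x0+w//2+4,2].tolist())
```

```text
[ 239  135   46   79 3233]
231 127
cols mid [186, 183, 166, 170, 192, 203, 181, 132, 108, 106, 106, 106, 107, 104, 106, 107, 104, 105, 105, 106, 106, 104, 105, 107, 103, 104, 105, 104, 106, 105, 102, 106, 106, 105, 107, 107, 105, 104, 106, 107, 105, 105, 106, 105, 105, 106, 103, 105, 105, 122, 155, 181]
rows [133, 95, 74, 89, 100, 105, 104, 107, 107, 107, 108, 110, 107, 106, 98, 77, 49, 42, 51, 83, 102, 105, 105, 105, 105, 106, 106, 106, 105, 105, 105, 105, 106, 106, 105, 106, 106, 106, 106, 106, 106, 104, 104, 106, 102, 105, 106, 106, 105, 102, 104, 104, 103, 104, 103, 105, 105, 105, 105, 105, 104, 103, 106, 106, 103, 103, 105, 105, 104, 96, 67, 46, 42, 61, 91, 102, 107, 104, 107, 105, 105, 104, 118, 164, 186]
```

View pics/r9.png

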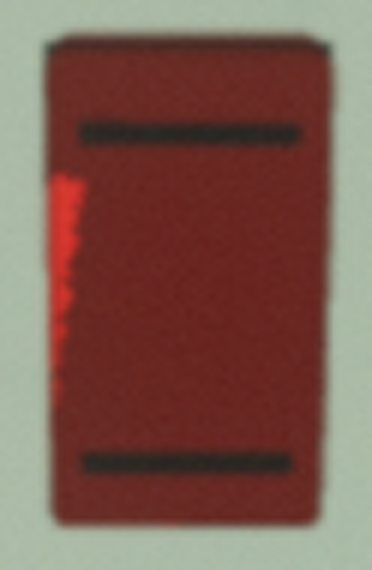

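The red case is straight in the wrist frame, with lid corners at crop (48,44), (328,44), (318,525) and (57,525).

Run:
```python
from h import *
d=load('w9');p=np.array([atz(d,231+u/6,127+v/6,40,True) for u,v in [(48,46),(328,46),(318,525),(57,525)]])
print(p.round(1).tolist(),c:=p.mean(0),np.linalg.norm(p[0]-p[3]),np.linalg.norm(p[0]-p[1]))
e=(p[0]+p[1]-p[2]-p[3]);j=np.degrees(np.arctan2(e[1],e[0]));print('yaw',j)
go(c[0],c[1],25,j-90)
```

```text
[[538.5, 343.0, 40.0], [515.9, 301.1, 40.0], [438.6, 342.5, 40.0], [461.3, 384.6, 40.0]] [488.59190629 342.81704788  40.        ] 87.63779708706576 47.5815340375122
yaw -28.24606634111573
at [494.7 341.7 212.5] jaw -118.3 q6 0.14 gap 1.0 F [-0.4 -0.6  0.2] t 20.4
shift [0.0059 0.1875 0.0016] turn -0.001 tiltcheck -1.0
```

```bash
python3 -m jog '.0059 0 .0016 0 .085;0 .035 0 0 .085;0 .045 0 0 .085;0 .045 0 0 .085;0 .035 0 0 .085;0 .018 0 0 .085;0 .0075 0 0 .085;0 0 0 0 .085' 30 && python3 -m jog '0 0 0 0 .04;0 0 0 0 .04;0 0 0 0 .04;0 0 0 0 .04;0 0 0 0 .04;0 0 0 0 .04;0 0 0 0 .04' && python3 -m jog '0 -.01 0 0 .04;0 -.03 0 0 .04;0 -.04 0 0 .04;0 -.04 0 0 .04;0 -.008 0 0 .04;0 0 0 0 .04;0 0 0 0 .04'; python3 -c "
from h import *
go(562.1,123.4,150,-75)"
```

```text
clock: 21.2
tool_pos: [488.5, 343.0, 27.3]
tool_rot: [-0.492, -1.942, 1.945]
force: [0.2, 1.2, 0.5]
finger_gap: 0.994
clock: 21.9
tool_pos: [489.6, 343.9, 29.7]
tool_rot: [-0.494, -1.946, 1.942]
force: [-1.6, -0.7, 6.9]
finger_gap: 0.58
clock: 22.6
tool_pos: [488.3, 343.0, 154.5]
tool_rot: [-0.491, -1.941, 1.944]
force: [-0.5, 1.2, -1.0]
finger_gap: 0.576
at [488.3 343.  154.5] jaw -118.5 q6 0.13 gap 0.576 F [-0.5  1.2 -1. ] t 22.6
shift [-0.1696  0.0045  0.1578] turn -0.759 tiltcheck -1.0
```

```bash
python3 -m jog '-.0156 0 .0148 0 .04;-.028 0 .026 0 .04;-.031 0 .029 0 .04;-.031 0 .029 0 .04;-.031 0 .029 0 .04;-.028 0 .026 0 .04;-.005 0 .004 -.1 .04;0 0 0 -.14 .04' && python3 -m jog '0 0 0 -.14 .04;0 0 0 -.14 .04;0 0 0 -.14 .04;0 0 0 -.098 .04;0 0 0 0 .04;0 0 0 0 .04'
python3 - <<'E'
from h import *
go(562.1,123.4,110,-75)
E
```

```text
clock: 23.4
tool_pos: [562.3, 121.6, 153.4]
tool_rot: [-0.263, -2.082, 2.086]
force: [0.9, 0.2, -0.3]
finger_gap: 0.579
clock: 24.0
tool_pos: [562.3, 123.5, 154.4]
tool_rot: [-0.273, 2.084, -2.085]
force: [-0.6, -0.9, -1.2]
finger_gap: 0.58
at [562.3 123.5 154.4] jaw -75.2 q6 1.26 gap 0.58 F [-0.6 -0.9 -1.2] t 24.0
shift [0.0001 0.0444 0.0001] turn -0.003 tiltcheck -1.0
```

```bash
python3 -m jog '0 .015 0 0 .04;0 .018 0 0 .04;0 .01 0 0 .04;0 .003 0 0 .04;0 0 0 0 .04;0 0 0 0 .04'; python3 -m jog '0 .001 0 0 .04;0 0 0 0 .04;0 0 0 0 .04';python3 -m jog '0 .001 0 0 .04;0 0 0 0 .04;0 0 0 0 .04'
```

```text
clock: 24.6
tool_pos: [563.2, 123.8, 110.7]
tool_rot: [-0.272, 2.082, -2.082]
force: [-0.8, 0.7, -0.3]
finger_gap: 0.575
clock: 24.9
tool_pos: [562.9, 123.8, 109.3]
tool_rot: [-0.273, 2.082, -2.082]
force: [-0.2, -0.4, -1.7]
finger_gap: 0.577
clock: 25.2
tool_pos: [562.8, 123.7, 107.9]
tool_rot: [-0.274, 2.082, -2.082]
force: [-0.5, -0.2, -0.8]
finger_gap: 0.58
```

```bash
python3 -m jog '.0006 .001 0 0 .04;0 .001 0 0 .04;0 0 0 0 .04;0 0 0 0 .04';python3 -m jog '0 .001 0 0 .04;0 0 0 0 .04;0 0 0 0 .04'
```

```text
clock: 25.6
tool_pos: [562.2, 123.5, 105.9]
tool_rot: [-0.274, 2.082, -2.082]
force: [-0.0, 0.6, -0.8]
finger_gap: 0.574
clock: 25.9
tool_pos: [562.4, 123.6, 105.8]
tool_rot: [-0.273, 2.082, -2.082]
force: [-3.5, 0.8, 5.1]
finger_gap: 0.579
```

```bash
python3 -m jog '0 .001 0 0 .04;0 0 0 0 .04;0 0 0 0 .04'
```

```text
clock: 26.2
tool_pos: [562.4, 123.6, 105.7]
tool_rot: [-0.273, 2.081, -2.081]
force: [-6.6, -0.0, 8.7]
finger_gap: 0.577
```

```bash
python3 -m jog '0 -.001 0 0 .04;0 0 0 0 .04;0 0 0 0 .055;0 0 0 0 .07;0 0 0 0 .085;0 0 0 0 .085;0 0 0 0 .085' && python3 -m jog '0 -.03 0 0 .085;0 -.045 0 0 .085;0 -.045 0 0 .085;0 0 0 0 .085;0 0 0 0 .085;0 0 0 0 .085'
python3 - <<'E'
from h import *
go(562,123,230,-75)
d=grab('wrist','w10');h=cv2.cvtColor(d['pixels'],cv2.COLOR_RGB2HSV).astype(int)
def rect(n,m,z):
    m=cv2.morphologyEx(m.astype(np.uint8),cv2.MORPH_CLOSE,np.ones((5,5)))
    for ct in sorted(cv2.findContours(m,0,2)[0],key=cv2.contourArea)[::-1][:2]:
        g=np.array([atz(d,*x[0],z,True)[:2] for x in ct],np.float32);(c,s,a)=cv2.minAreaRect(g);print(n,cv2.boundingRect(ct),np.round(c,1),np.round(s,1),round(a,1))
H,S,V=h[...,0],h[...,1],h[...,2]
rect('red z116',((H<5)|(H>172))&(S>140),116)
rect('yel z86',(H>=5)&(H<32)&(S>140),86)
b=grab('scene','s10');c=grab('side','d10')
for nm,x in (('scene',b),('side',c)):
    hh=cv2.cvtColor(x['pixels'],cv2.COLOR_RGB2HSV);m=(((hh[...,0]<5)|(hh[...,0]>172))&(hh[...,1]>150)).astype(np.uint8)
    n,l,st,ce=cv2.connectedComponentsWithStats(m);i=1+st[1:,4].argmax();print(nm,st[i],ce[i].round(1),'expected',proj(x,[562,123.5,103]).round(1))
E
```

```text
clock: 26.9
tool_pos: [562.2, 123.5, 104.8]
tool_rot: [-0.274, 2.082, -2.082]
force: [0.2, 0.6, 0.3]
finger_gap: 0.998
clock: 27.5
tool_pos: [561.8, 123.6, 223.7]
tool_rot: [-0.276, 2.083, -2.083]
force: [0.0, -0.3, -0.1]
finger_gap: 0.997
at [561.8 123.6 223.7] jaw -75.0 q6 1.27 gap 0.997 F [ 0.  -0.3 -0.1] t 27.5
shift [-0.     -0.0063  0.0006] turn -0.001 tiltcheck -1.0
red z116 (231, 135, 60, 101) [563.6 123.3] [88.6 48.4] 15.0
red z116 (504, 296, 1, 1) [ 497.4 -245.8] [0. 0.] 0.0
yel z86 (98, 329, 48, 43) [251. 249.] [ 67.  122.8] 73.5
yel z86 (230, 127, 60, 17) [604.4 135.2] [14.3 53.6] 20.0
scene [249 223  35  32 658] [265.7 238.1] expected [265.1 238. ]
side [241 140  23  18 189] [252.1 147.9] expected [252.7 147.8]
```

```bash
python3 -c "
from workcell import arm
print(arm.finish_job())"
```

```text
the job is handed in; nothing more can be done
None
```

I carried out the whole task and handed it in at about 27.5 s of robot time. No verdict is reported, so the results below rest on my own checks.

**What I did:**
- **Cover:** I lifted it by its grip and stood it on the mat about 1–4 mm from the middle (the two camera estimates of the mat differ). The scene and side pictures showed it upright and released.
- **Yellow case:** The tool can only point straight down, so I lifted the case tilted off the slope. I swung it level against a free patch of the ledge, regrasped it and set it on the tin.
- **Red case:** I placed it on the yellow case.

**Last checks:** These are wrist-camera measurements of centres and long-side directions, good to about 2 mm.

| Item | Centre x, y (mm) | Long-side direction | When measured |
|---|---|---|---|
| Tin | (562, 123.8) | 14.8° | before stacking |
| Yellow case | (562, 123.1) | about 15° | before the red case went on |
| Red case | (563.6, 123.3) | 15° | at the end |

- The red case's apparent size fitted lying flat at stack height. The scene and side views put it within 1 pixel of where it should be.
- The gripper ended open, about 95 mm above the stack.

**What did not go to plan or was not checked:**
- One move call was refused because of a typing error in a row. The fingers closed in empty air and nothing was touched.
- The bystanders and the cover did not get a separate final measurement. In the views I took, nothing had moved.

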